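# Lock the soil sample under compression

### The job

Press the red forked cap of the blue-headed soil press straight down until its spring ram is fully home, and while holding it down slide the yellow tab all the way across so that the steel keeper traps the ram; then let go and move clear. Feel for the bottom and push gently, with never more than 25 N on the cap or on the tab, and leave the two white bottles and the glass beaker alone.

Things in the scene. Friction and masses are not known exactly. Their poses are not given: they have to be found in the camera images.
- press: Soil press, fixed to the bench: grey base plate 130 x 130 x 12 mm, a short glass cylinder of soil, and four steel rods that carry a blue head block 100 (x) x 130 (y) mm. Origin: centre of the base's underside, on the bench; z up, the axis of the vertical ram; +y is the way the keeper slides to lock; x is across. Yaw within 0.6 rad.
- press_axis (a point): Centre of the base plate's upper face, on the ram's axis, 12 mm above the bench. High above sits the ram's red cap, a flat fork 8 mm thick, 36 mm wide (x), from 32 mm on the -y side of the axis to 53 mm on the +y side: solid up to y = +9 mm, then two prongs 14 mm wide with an 8 mm slot between. Closed fingertips slide along its top under load, with friction 0.5 to 1 times the load.
- press_spot (a point): Point on the base plate's upper face, 10 mm to the -y side of the ram's axis, straight below the place to press on the red cap. The blue head is clamped on its rods at another height each time and is not measured: with the ram up, the cap's top (34 mm above the head's upper face) lies 120 to 148 mm above the bench, to be found by touch.
- keeper (a joint): Slide of the steel keeper plate to +y of the press, m: 0 to 0.003 at the start, far stop 0.022, locked from 0.017 on; friction 1.5 N, stays where left. Its yellow tab, 5 mm wide and 10 along y, stands up through the cap's slot, 26 mm above the raised cap; its flat -y face is at y = 14 mm + this value from the ram's axis. Fingertips sliding +y on the cap push it. With the ram up, blocked at 0.004.
- ram (a joint): How far the ram is pressed down, m: 0 up, 0.014 at its bottom stop, a stiff rubber bumper (about 9 N more per mm beyond). Its spring takes about 4 N to start and 9 to 10 N at the bottom; the flange clears the keeper from 0.011 down. When let go, a locked ram rises to about 0.011 and is held there by the keeper; an unlocked one springs back to 0.
- bottle_a_mid (a point): Bystander: white sample bottle, 56 mm across and 130 mm tall, standing loose beside the press; the point is its centre, half-way up.
- bottle_b_mid (a point): Bystander: a second white sample bottle of the same size; the point is its centre, half-way up.
- beaker_mid (a point): Bystander: empty glass beaker, 70 mm across and 90 mm tall, standing loose beyond the press; the point is its centre, half-way up.

How it is judged:
On the way, in this order (a step that is already met when the one before it is completed fails the run):
1. the ram is pressed home (at least 11.5 mm of its 14 mm) with the keeper still open (value of joint ram above 0.0115 m and value of joint keeper below 0.01 m), for 0.1 s.
2. the keeper is slid across (at least 17 mm of its 22 mm) while the ram is still down (value of joint ram above 0.009 m and value of joint keeper above 0.017 m), for 0.2 s.
At the end, for the whole second after the job is handed in: The keeper has slid at least 17 mm to the locking side and stays there; the ram, let go, is held down by the keeper at 9 to 13.8 mm of travel; both are at rest (all of step 2 and value of joint ram below 0.0138 m and velocity of joint ram between -0.005 and 0.005 m/s and velocity of joint keeper between -0.005 and 0.005 m/s); the robot touches nothing.
It fails at once if the press's cap or ram is pushed with more than 25 N (contact force between the fingers and ram above 25 N).
It fails at once if the keeper is pushed with more than 25 N (contact force between the fingers and keeper above 25 N).
It fails at once if the first bottle is shifted by more than 15 mm or tipped (distance of bottle_a_mid from where it was at the start of the episode above 0.015 m or angle between bottle_a_mid's own z axis and vertical above 0.3 rad).
It fails at once if the second bottle is shifted by more than 15 mm or tipped (distance of bottle_b_mid from where it was at the start of the episode above 0.015 m or angle between bottle_b_mid's own z axis and vertical above 0.3 rad).
It fails at once if the beaker is shifted by more than 15 mm or tipped (distance of beaker_mid from where it was at the start of the episode above 0.015 m or angle between beaker_mid's own z axis and vertical above 0.3 rad).
It also fails if it takes over 59 s, if anything falls off the work surface, if the arm or the gripper's body presses on something with over 40 N, if the wrist force passes 120 N, or if a joint passes its speed limit or range.

### The arm

A 6-joint arm with a two-finger parallel gripper is mounted at the origin on the work surface. World frame = base frame: x ahead of the robot, y to its left, z up, the work surface at z = 0. Lengths are in m, angles in rad, forces in N, time in s.
With the tool pointing down it reaches from about 0.3 to 0.875 m from the base axis. Payload 6.4 kg.
Tool frame: the origin (TCP) lies midway between the tips of the shut fingers; the grasp point (between the pads) lies 19 mm behind it; z points along the fingers, y is the line along which they close (so a half turn about z gives the same grasp; the last joint's range is limited). The gripper opens to 85 mm and grips with 20 to 120 N. Pads are 22 mm wide; open, the fingers measure 114 mm over their backs; the gripper's body (76 mm by 85 mm) begins 54 mm behind the grasp point. The pads swing forward as they close: fully open they stand 13 mm farther back than shut.
Start: joints at [0.964, 0.181, 1.607, -0, 1.354, -0.206], TCP at [0.224, 0.529, 0.231] pointing down, gripper open.
Joint ranges: [-2.99, 2.99], [-0.89, 2.07], [0.3, 2.58], [-1.14, 4.28], [0, 2.63], [-3.12, 3.12]. Speed limits (rad/s): [2.57, 2.57, 3.01, 3.14, 3.14, 3.14].

### API

Orientations are given as [roll, pitch, yaw] about the fixed x, y, z axes, in that order (R = Rz(yaw) Ry(pitch) Rx(roll)).
In Python, from workcell import bot, cams gives the robot as it stands. The module is installed in compiled form; this text tells all that it offers.
- The arm moves only by the tool step_arm, never from a script. Its arguments are lists of equal length, an entry for each row: "rot": the turn, a rotation vector about the tool's x, y, z in degrees, a list of three; "translation": the shift along the tool's x, y, z in cm, a list of three; "fingers": the opening, from 0 (shut) to 1 (fully open). In form: {"rot": [[ax, ay, az], ...], "translation": [[tx, ty, tz], ...], "fingers": [fingers, ...]}. A call has 1 to 20 rows; each row shifts and turns the commanded pose from where the row before left it, along the tool's axes as they then stand; what a row does not reach is not made up. A row lasts 1/12 s, in which the tool goes at most 41.7 mm and 7.16 degrees, less where a joint would pass 70% of its speed; a pose out of reach is approached as far as the arm can. A call is refused whole if a number of a shift passes 4.17 or a number of a turn 7.16, either way. A call with a gripper value outside its range is refused whole. The fingers move at their own pace and stop on an object; "force" is the grip in N (left out, the last holds). Time passes only in rows, so rows that do not move let the fingers close. It gives the time, the measured TCP pose, the force, the opening and the grip force at its end, in the units of the state.
- bot.get_obs(): the state, without advancing time (a new reading comes with each control period).
- cams.snapshot(name): name is "scene" or "top"; returns a dict with "img" (384x512x3 uint8, blue, green, red), "camera_matrix" (3x3 intrinsics, pixels), "R" (3x3) and "t" (3): a world point X has camera coordinates R X + t. Camera axes: x right, y down, z forward; pixel columns grow to the right and rows downward; lengths in m; the calibration is good to about 2 mm. A picture is of the moment at which its call begins. There is no depth.
- bot.job_done(): hands the job in; it is judged then, once.
Trained networks look in a picture, given as the dict that the camera call returned (one of the last four; its "shot" number tells which), for a name from the list of things; names that differ only in an ending like _2 or _b are one class to them, and where a whole thing is asked for, a point or a joint stands for the part that bears it (a point fixed in the world has none). Each returns a list of dicts, best first, with "conf" (0 to 1); they miss things now and then, are a little off and sometimes report something else, mostly with a low value. They report only what shows in the picture. A call takes as long as a camera call.
- cams.spot_in(picture, target): "rect" ([left, top, right, bottom] in pixels, round what is visible of it).
- cams.masks_of(picture, target): "pixels" (384x512 bool, what is visible of it) and "rect" ([left, top, right, bottom] in pixels, round what is visible of it).
- cams.place_of(picture, target): "pixel" ([column, row] in pixels: a listed point, or the origin of a listed thing).
The state is a dict: "time": time; "joints": joint angles; "joint_vel": joint speeds; "tau": joint torques, N m; "eef_pos": TCP position; "tool_rot": TCP orientation; "ft_force": force on the tool from outside, world axes, zero at the start; "torque": the same for the moment, N m; "opening": finger opening in m; "grasp_force": force on a finger pad.
Only numpy, scipy, OpenCV 4.12 (cv2) and the standard library are available. Lean on these libraries where they do the work, as an engineer would, in place of code of your own. Each camera call takes 0.05 s, during which the arm holds its last target. There are 200 camera calls.

## Working session

There is one attempt and no reset: what is moved stays moved. The work goes in short steps, Python scripts to look and compute and a tool call to move; the robot and the scene stay as the last step left them, time stands still between calls to the robot, and variables do not carry over. Pictures are saved under pics/ and viewed, at most 10 in all, crops included, and the job is handed in when it is done.

Besides the shell and the picture viewer there is one more tool, called as a command line: name --argument value ..., lists and objects as JSON in quotes. step_arm: Moves the arm, as the interface text tells. Its arguments: {"type":"object","properties":{"rot":{"type":"array","items":{"type":"array","items":{"type":"number"}}},"translation":{"type":"array","items":{"type":"array","items":{"type":"number"}}},"fingers":{"type":"array","items":{"type":"number"}},"force":{"type":"number"}},"required":["rot","translation","fingers"]}

```bash
mkdir -p pics
cat > h.py <<'E'
import numpy as np, cv2
from workcell import bot, cams
def ray(p,px):
    K=p["camera_matrix"];R=np.array(p["R"]);t=np.array(p["t"])
    d=R.T@np.linalg.inv(K)@np.array([px[0],px[1],1.]); return -R.T@t,d
def atz(p,px,z):
    c,d=ray(p,px); return c+d*(z-c[2])/d[2]
def proj(p,X):
    c=np.array(p["R"])@np.array(X)+np.array(p["t"]); u=np.array(p["camera_matrix"])@c; return u[:2]/u[2]
E
python3 - <<'E'
from h import *
np.set_printoptions(precision=4,suppress=True)
o=bot.get_obs();print(o["eef_pos"],o["tool_rot"],o["ft_force"],o["time"])
Z={"press":0,"press_axis":.012,"press_spot":.012,"bottle_a_mid":.065,"bottle_b_mid":.065,"beaker_mid":.045}
for n in ["scene","top"]:
    p=cams.snapshot(n);cv2.imwrite(f"pics/{n}.png",p["img"])
    print(n,"cam",ray(p,(256,192))[0])
    for k,z in Z.items():
        for r in cams.place_of(p,k)[:3]: print(k,r["conf"],r["pixel"],atz(p,r["pixel"],z))
E
```

```text
[0.224  0.529  0.2304] [-3.1399 -0.0004  2.7408] [ 0.7286 -0.3692 -0.0671] 0.0
scene cam [ 1.0548 -0.2962  0.891 ]
press 0.96 [195.7, 221.0] [ 0.554  -0.0708  0.    ]
press_axis 0.71 [196.3, 219.4] [ 0.5579 -0.0703  0.012 ]
press_spot 0.98 [191.7, 221.2] [ 0.5555 -0.0817  0.012 ]
bottle_b_mid 0.8 [133.9, 251.3] [ 0.5743 -0.2318  0.065 ]
beaker_mid 0.64 [252.4, 259.7] [ 0.7332 -0.0387  0.045 ]
top cam [0.452  0.0522 0.8195]
bottle_a_mid 0.93 [199.0, 208.8] [0.5617 0.1193 0.065 ]
bottle_b_mid 0.88 [382.9, 204.3] [ 0.568 -0.236  0.065]
beaker_mid 0.56 [283.5, 132.2] [ 0.7215 -0.0494  0.045 ]
```

View pics/scene.png

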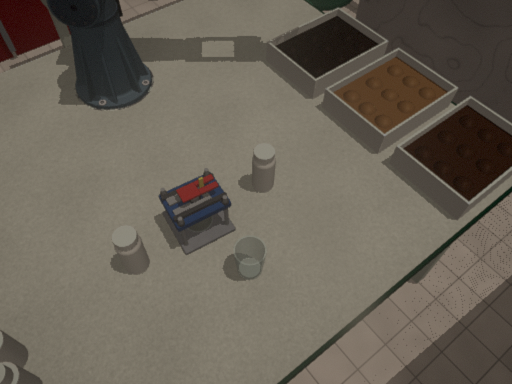

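View pics/top.png

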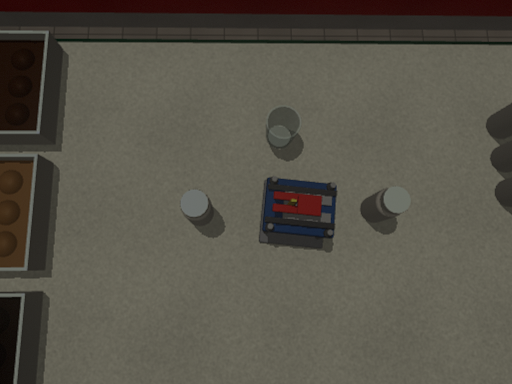

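The press is at px (195,215) in scene and (300,210) in top. The fork's prongs point to image left, which is world +y, and the tab shows yellow at (293,202). The bottles are on either side along y, and the beaker is beyond the press.

Run:
```python
from h import *
np.set_printoptions(precision=4,suppress=True)
P={};C={}
for n in ["scene","top"]:
    p=cams.snapshot(n);P[n]=p;im=p["img"].astype(int);b,g,r=im[...,0],im[...,1],im[...,2]
    roi=np.zeros(b.shape,bool)
    if n=="scene": roi[165:225,150:240]=1
    else: roi[180:225,262:338]=1
    red=(r>110)&(g<r*.4)&(b<r*.4)&roi; ye=(r>90)&(g>.6*r)&(b<.5*g)&roi
    h=cv2.convexHull(np.argwhere(red)[:,::-1].astype(np.int32)); rc=cv2.minAreaRect(h)
    m=cv2.moments(h); c=(m["m10"]/m["m00"],m["m01"]/m["m00"])
    print(n,"red",red.sum(),c,"rect",rc,"yellow",ye.sum(),np.argwhere(ye)[:,::-1].mean(0) if ye.any() else None)
    C[n]=c
    if n=="top": 
        box=cv2.boxPoints(rc)
        for z in (.12,.135,.148): print(z,[atz(p,q,z)[:2] for q in box],atz(p,c,z))
    x0,y0=(145,160) if n=="scene" else (250,165)
    crops=cv2.resize(p["img"][y0:y0+100,x0:x0+100],None,fx=4,fy=4,interpolation=cv2.INTER_CUBIC)
    C[n+"c"]=crops
cv2.imwrite("pics/crop.png",np.hstack([C["scenec"],C["topc"]]))
(c1,d1),(c2,d2)=ray(P["scene"],C["scene"]),ray(P["top"],C["top"])
s=np.linalg.lstsq(np.c_[d1,-d2],c2-c1,rcond=None)[0]
print("cap centre",c1+d1*s[0],c2+d2*s[1])
```

```text
scene red 379 (196.78713210130047, 187.43394934976044) rect ((196.9315185546875, 187.3493194580078), (13.158933639526367, 39.311279296875), 65.55604553222656) yellow 6 [200.1667 178.3333]Traceback (most recent call last):
  File "<stdin>", line 10, in <module>
cv2.error: OpenCV(4.12.0) /io/opencv/modules/imgproc/src/convhull.cpp:143: error: (-215:Assertion failed) total >= 0 && (depth == CV_32F || depth == CV_32S) in function 'convexHull'
```

```bash
cat > m.py <<'E'
from h import *
np.set_printoptions(precision=4,suppress=True)
P={};C={}
for n in ["scene","top"]:
    p=cams.snapshot(n);P[n]=p
    roi=np.zeros(p["img"].shape[:2],np.uint8)
    if n=="scene": roi[165:225,150:240]=1
    else: roi[180:225,262:338]=1
    H=cv2.cvtColor(p["img"],cv2.COLOR_BGR2HSV)
    red=((H[...,0]<8)|(H[...,0]>172))&(H[...,1]>150)&(H[...,2]>60)&(roi>0); ye=(H[...,0]>=15)&(H[...,0]<40)&(H[...,1]>140)&(H[...,2]>60)&(roi>0)
    h=cv2.convexHull(np.argwhere(red)[:,::-1].astype(np.int32)); rc=cv2.minAreaRect(h)
    m=cv2.moments(h); c=(m["m10"]/m["m00"],m["m01"]/m["m00"])
    print(n,"red",red.sum(),c,"rect",rc,"yellow",ye.sum(),np.argwhere(ye)[:,::-1].mean(0) if ye.any() else None)
    C[n]=c
    if n=="top": 
        for z in (.12,.135,.148): print(z,[atz(p,q,z)[:2] for q in cv2.boxPoints(rc)],atz(p,c,z))
    x0,y0=(145,160) if n=="scene" else (250,165)
    C[n+"c"]=cv2.resize(p["img"][y0:y0+100,x0:x0+100],None,fx=4,fy=4,interpolation=cv2.INTER_CUBIC)
cv2.imwrite("pics/crop.png",np.hstack([C["scenec"],C["topc"]]))
(c1,d1),(c2,d2)=ray(P["scene"],C["scene"]),ray(P["top"],C["top"])
s=np.linalg.lstsq(np.c_[d1,-d2],c2-c1,rcond=None)[0]
print("cap centre",c1+d1*s[0],c2+d2*s[1])
E
python3 m.py
```

```text
scene red 449 (196.8051907442151, 187.859287054409) rect ((196.9093475341797, 187.807373046875), (14.264200210571289, 39.599124908447266), 64.79888153076172) yellow 33 [200.6364 181.7273]
top red 811 (296.9247826858258, 203.24835905623556) rect ((296.990234375, 203.21514892578125), (48.124996185302734, 19.991622924804688), 6.170175552368164) yellow 19 [293.3158 200.    ]
0.12 [array([ 0.5496, -0.0149]), array([ 0.5855, -0.0196]), array([ 0.5756, -0.1055]), array([ 0.5397, -0.1   ])] [ 0.5624 -0.0598  0.12  ]
0.135 [array([ 0.5475, -0.0134]), array([ 0.5826, -0.018 ]), array([ 0.5729, -0.1021]), array([ 0.5378, -0.0967])] [ 0.5601 -0.0574  0.135 ]
0.148 [array([ 0.5457, -0.0122]), array([ 0.5802, -0.0167]), array([ 0.5706, -0.0992]), array([ 0.5362, -0.0939])] [ 0.558  -0.0553  0.148 ]
cap centre [ 0.5608 -0.0572  0.1325] [ 0.5605 -0.0578  0.1326]
```

View pics/crop.png

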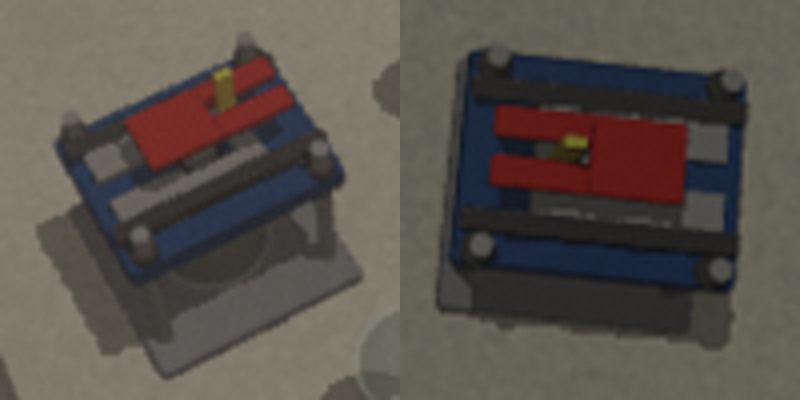

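step_arm --rot '[[0,0,6.7],[0,0,6.7],[0,0,6.7],[0,0,6.7],[0,0,6.7],[0,0,6.7],[0,0,6.7],[0,0,6.7],[0,0,6.7],[0,0,6.7],[0,0,6.7]]' --translation '[[0,0,0],[0,0,0],[0,0,0],[0,0,0],[0,0,0],[0,0,0],[0,0,0],[0,0,0],[0,0,0],[0,0,0],[0,0,0]]' --fingers '[0,0,0,0,0,0,0,0,0,0,0]'

```text
time: 1.82
eef_pos: [0.2243, 0.5295, 0.2313]
tool_rot: [3.142, -0.0, 1.449]
ft_force: [0.0, 0.5, 0.2]
opening: 0.0
grasp_force: 0.0
```

step_arm --rot '[[0,0,0],[0,0,0],[0,0,0],[0,0,0],[0,0,0],[0,0,0],[0,0,0],[0,0,0],[0,0,0],[0,0,0],[0,0,0],[0,0,0],[0,0,0],[0,0,0],[0,0,0],[0,0,0],[0,0,0],[0,0,0],[0,0,0],[0,0,0]]' --translation '[[-2.8,2,0],[-2.8,2,0],[-2.8,2,0],[-2.8,2,0],[-2.8,2,0],[-2.8,2,0],[-2.8,2,0],[-2.8,2,0],[-2.8,2,0],[-2.8,2,0],[-2.8,2,0],[-2.8,2,0],[-2.8,2,0],[-2.8,2,0],[-2.8,2,0],[-2.8,2,0],[-2.8,2,0],[-2.8,2,0],[-2.8,2,0],[0,0,0]]' --fingers '[0,0,0,0,0,0,0,0,0,0,0,0,0,0,0,0,0,0,0,0]'

```text
time: 3.48
eef_pos: [0.5424, -0.0483, 0.2315]
tool_rot: [3.139, 0.002, 1.45]
ft_force: [-0.8, -0.1, -0.5]
opening: 0.0001
grasp_force: 0.0
```

step_arm --rot '[[0,0,0],[0,0,0],[0,0,0],[0,0,0],[0,0,0]]' --translation '[[-1.5,0.9,0],[-1.4,0.9,0],[0,0,2.5],[0,0,2.5],[0,0,0]]' --fingers '[0,0,0,0,0]'

```text
time: 3.9
eef_pos: [0.5518, -0.0734, 0.1765]
tool_rot: [-3.134, -0.002, 1.455]
ft_force: [-0.8, 0.7, -0.9]
opening: -0.0001
grasp_force: 0.0
```

Run:
```python
from h import *
np.set_printoptions(precision=4,suppress=True)
o=bot.get_obs();e=np.array(o["eef_pos"]);print(e,o["ft_force"])
C=[]
for n,(x,y) in {"scene":(145,140),"top":(250,155)}.items():
    p=cams.snapshot(n); im=p["img"]
    print(n,"tcp px",proj(p,e),"below .1325",proj(p,[e[0],e[1],.1325]))
    C.append(cv2.resize(im[y:y+100,x:x+100],None,fx=4,fy=4,interpolation=cv2.INTER_CUBIC))
cv2.imwrite("pics/near.png",np.hstack(C))
```

```text
[ 0.5518 -0.0734  0.1765] [-0.8049  0.7306 -0.866 ]
scene tcp px [185.6779 176.4384] below .1325 [188.0788 188.8294]
top tcp px [310.662  204.2294] below .1325 [305.9486 208.1107]
```

View pics/near.png

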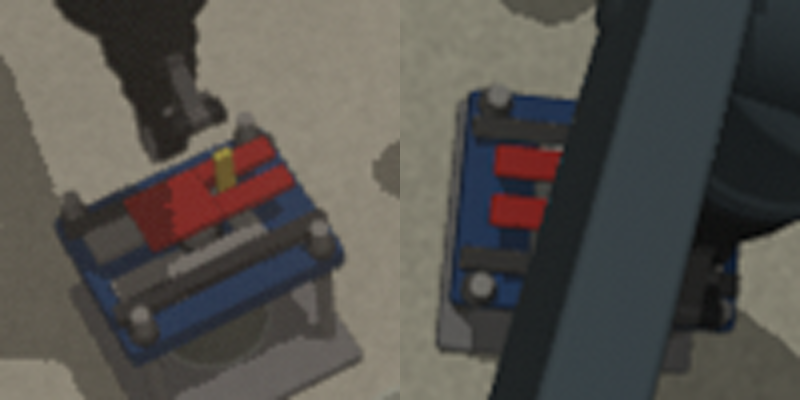

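The finger tip, at crop (165,155), is above and slightly -x of the cap. The shape to its right is unclear, so I'll zoom in.

Run:
```python
from h import *
np.set_printoptions(precision=4,suppress=True)
o=bot.get_obs();e=np.array(o["eef_pos"]);print(e,o["ft_force"],o["joint_vel"])
p=cams.snapshot("scene"); im=p["img"][120:195,150:250]
im=cv2.resize(im,None,fx=8,fy=8,interpolation=cv2.INTER_CUBIC)
im=cv2.convertScaleAbs(im,alpha=2.0,beta=10)
u=np.array([.121,.993,0]);v=np.array([.993,-.121,0])
for a,b,h in [(.011,0,0),(-.011,0,0),(0,.014,0),(0,-.014,0),(.011,0,.04),(-.011,0,.04),(0,0,0)]:
    q=(proj(p,e+a*u+b*v+[0,0,h])-[150,120])*8; cv2.circle(im,tuple(int(x) for x in q),4,(0,255,0) if a else (255,0,255),-1)
cv2.imwrite("pics/near2.png",im)
```

```text
[ 0.554  -0.0738  0.1808] [-0.0997 -1.2282  0.2644] [ 0.0029 -0.0331 -0.035  -0.      0.0007  0.0034]
```

View pics/near2.png

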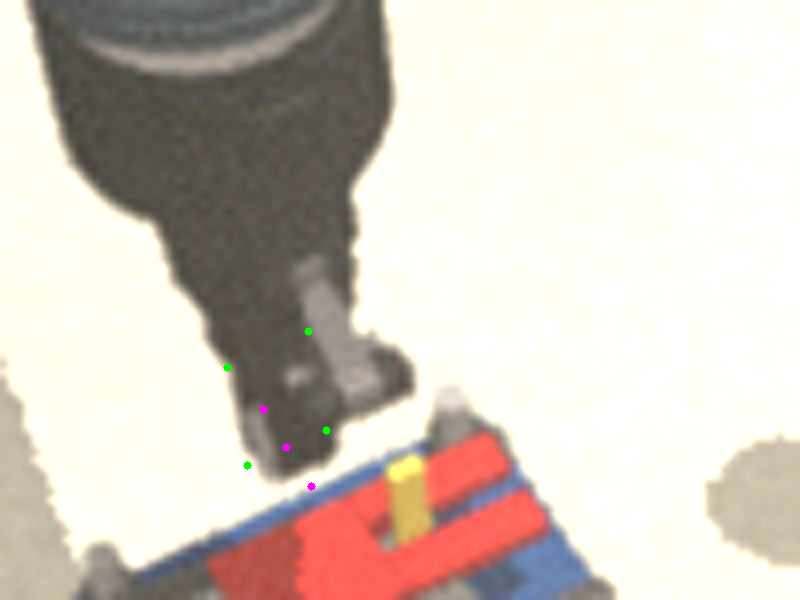

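The network, mask and picture agree. The tip spans ±11 mm along the press y, and the outer knuckle sits about 60 mm higher, well clear. I'll centre over the press spot and descend.

step_arm --rot '[[0,0,0],[0,0,0],[0,0,0],[0,0,0],[0,0,0],[0,0,0]]' --translation '[[-0.5,0.3,0],[0,0,1],[0,0,1],[0,0,1],[0,0,0.3],[0,0,0]]' --fingers '[0,0,0,0,0,0]'

```text
time: 4.55
eef_pos: [0.5557, -0.0788, 0.1464]
tool_rot: [-3.138, -0.001, 1.455]
ft_force: [-1.0, 0.1, 0.1]
opening: 0.0
grasp_force: 0.0
```

step_arm --rot '[[0,0,0],[0,0,0],[0,0,0],[0,0,0],[0,0,0],[0,0,0]]' --translation '[[0,0,0.1],[0,0,0.1],[0,0,0.1],[0,0,0.1],[0,0,0.1],[0,0,0]]' --fingers '[0,0,0,0,0,0]'

```text
time: 5.05
eef_pos: [0.5569, -0.0792, 0.1432]
tool_rot: [3.142, -0.0, 1.454]
ft_force: [-0.3, -0.3, -0.3]
opening: 0.0
grasp_force: 0.0
```

step_arm --rot '[[0,0,0],[0,0,0],[0,0,0],[0,0,0],[0,0,0],[0,0,0]]' --translation '[[0,0,0.1],[0,0,0.1],[0,0,0.1],[0,0,0.1],[0,0,0.1],[0,0,0]]' --fingers '[0,0,0,0,0,0]'

```text
time: 5.55
eef_pos: [0.5568, -0.0792, 0.138]
tool_rot: [-3.141, -0.0, 1.455]
ft_force: [0.6, 0.6, -1.0]
opening: -0.0
grasp_force: 0.0
```

step_arm --rot '[[0,0,0],[0,0,0],[0,0,0],[0,0,0],[0,0,0]]' --translation '[[0,0,0.1],[0,0,0.1],[0,0,0.1],[0,0,0],[0,0,0]]' --fingers '[0,0,0,0,0]'

```text
time: 5.97
eef_pos: [0.557, -0.0793, 0.1356]
tool_rot: [3.141, 0.0, 1.455]
ft_force: [-1.9, 0.6, 3.6]
opening: -0.0002
grasp_force: 1.7
```

step_arm --rot '[[0,0,0],[0,0,0],[0,0,0],[0,0,0],[0,0,0]]' --translation '[[0,0,0.1],[0,0,0.1],[0,0,0.1],[0,0,0],[0,0,0]]' --fingers '[0,0,0,0,0]'

```text
time: 6.38
eef_pos: [0.5571, -0.0793, 0.1324]
tool_rot: [3.141, 0.0, 1.455]
ft_force: [-1.7, 0.5, 4.8]
opening: -0.0002
grasp_force: 2.3
```

Contact at about z = 0.136, so the bottom should be near 0.122.

step_arm --rot '[[0,0,0],[0,0,0],[0,0,0],[0,0,0],[0,0,0],[0,0,0],[0,0,0],[0,0,0]]' --translation '[[0,0,0.1],[0,0,0.1],[0,0,0.1],[0,0,0.1],[0,0,0.1],[0,0,0.1],[0,0,0],[0,0,0]]' --fingers '[0,0,0,0,0,0,0,0]'

```text
time: 7.05
eef_pos: [0.5571, -0.0793, 0.1267]
tool_rot: [3.141, 0.0, 1.455]
ft_force: [-2.1, 0.9, 7.1]
opening: 0.0001
grasp_force: 3.5
```

step_arm --rot '[[0,0,0],[0,0,0],[0,0,0],[0,0,0]]' --translation '[[0,0,0.1],[0,0,0.1],[0,0,0],[0,0,0]]' --fingers '[0,0,0,0]'

```text
time: 7.38
eef_pos: [0.5571, -0.0793, 0.1248]
tool_rot: [3.141, 0.0, 1.455]
ft_force: [-2.8, 0.7, 7.7]
opening: 0.0001
grasp_force: 3.8
```

step_arm --rot '[[0,0,0],[0,0,0],[0,0,0]]' --translation '[[0,0,0.1],[0,0,0],[0,0,0]]' --fingers '[0,0,0]'

```text
time: 7.63
eef_pos: [0.5571, -0.0793, 0.1239]
tool_rot: [3.141, 0.0, 1.455]
ft_force: [-3.4, 1.4, 7.9]
opening: -0.0002
grasp_force: 4.0
```

step_arm --rot '[[0,0,0],[0,0,0],[0,0,0]]' --translation '[[0,0,0.1],[0,0,0],[0,0,0]]' --fingers '[0,0,0]'

```text
time: 7.88
eef_pos: [0.5571, -0.0793, 0.1229]
tool_rot: [3.141, 0.0, 1.455]
ft_force: [-2.7, 1.7, 9.0]
opening: 0.0001
grasp_force: 4.2
```

step_arm --rot '[[0,0,0],[0,0,0],[0,0,0]]' --translation '[[0,0,0.05],[0,0,0],[0,0,0]]' --fingers '[0,0,0]'

```text
time: 8.13
eef_pos: [0.5571, -0.0793, 0.1225]
tool_rot: [3.141, 0.0, 1.455]
ft_force: [-3.8, 0.4, 8.7]
opening: 0.0002
grasp_force: 4.3
```

step_arm --rot '[[0,0,0],[0,0,0],[0,0,0]]' --translation '[[0,0,0.05],[0,0,0],[0,0,0]]' --fingers '[0,0,0]'

```text
time: 8.38
eef_pos: [0.5571, -0.0793, 0.1221]
tool_rot: [3.141, 0.0, 1.455]
ft_force: [-3.4, 1.0, 9.9]
opening: -0.0
grasp_force: 4.8
```

step_arm --rot '[[0,0,0],[0,0,0],[0,0,0]]' --translation '[[0,0,0.05],[0,0,0],[0,0,0]]' --fingers '[0,0,0]'

```text
time: 8.63
eef_pos: [0.5571, -0.0793, 0.1219]
tool_rot: [3.141, 0.0, 1.455]
ft_force: [-4.2, 2.5, 11.8]
opening: -0.0
grasp_force: 5.8
```

step_arm --rot '[[0,0,0],[0,0,0],[0,0,0]]' --translation '[[0,0,0.03],[0,0,0],[0,0,0]]' --fingers '[0,0,0]'

```text
time: 8.88
eef_pos: [0.5571, -0.0793, 0.1217]
tool_rot: [3.141, 0.0, 1.455]
ft_force: [-4.6, 1.1, 13.0]
opening: 0.0001
grasp_force: 6.4
```

Bottom found: stiffness rises at z ≈ 0.1219, with about 13 N on it. Now I slide +y while holding it down.

step_arm --rot '[[0,0,0],[0,0,0],[0,0,0],[0,0,0],[0,0,0]]' --translation '[[0.1,0,0],[0.1,0,0],[0.1,0,0],[0.1,0,0],[0,0,0]]' --fingers '[0,0,0,0,0]'

```text
time: 9.3
eef_pos: [0.5583, -0.0773, 0.122]
tool_rot: [3.139, 0.004, 1.454]
ft_force: [-4.1, -4.8, 10.6]
opening: -0.0001
grasp_force: 5.4
```

step_arm --rot '[[0,0,0],[0,0,0],[0,0,0],[0,0,0],[0,0,0]]' --translation '[[0.1,0,0],[0.1,0,0],[0.1,0,0],[0.1,0,0],[0,0,0]]' --fingers '[0,0,0,0,0]'

```text
time: 9.72
eef_pos: [0.5594, -0.0734, 0.1222]
tool_rot: [3.138, 0.003, 1.454]
ft_force: [-1.1, -5.3, 10.2]
opening: 0.0003
grasp_force: 4.7
```

step_arm --rot '[[0,0,0],[0,0,0],[0,0,0],[0,0,0],[0,0,0]]' --translation '[[0.1,0,0.04],[0.1,0,0],[0.1,0,0],[0.1,0,0],[0,0,0]]' --fingers '[0,0,0,0,0]'

```text
time: 10.13
eef_pos: [0.5601, -0.0697, 0.122]
tool_rot: [3.137, 0.004, 1.454]
ft_force: [-1.9, -6.1, 10.3]
opening: -0.0001
grasp_force: 5.1
```

step_arm --rot '[[0,0,0],[0,0,0],[0,0,0],[0,0,0],[0,0,0]]' --translation '[[0.1,0,0],[0.1,0,0],[0.1,0,0],[0.1,0,0],[0,0,0]]' --fingers '[0,0,0,0,0]'

```text
time: 10.55
eef_pos: [0.5607, -0.0657, 0.1221]
tool_rot: [3.137, 0.004, 1.454]
ft_force: [0.1, -5.9, 10.2]
opening: -0.0
grasp_force: 5.0
```

step_arm --rot '[[0,0,0],[0,0,0],[0,0,0],[0,0,0],[0,0,0]]' --translation '[[0.1,0,0],[0.1,0,0],[0.1,0,0],[0.1,0,0],[0,0,0]]' --fingers '[0,0,0,0,0]'

```text
time: 10.97
eef_pos: [0.5611, -0.062, 0.1221]
tool_rot: [3.137, 0.004, 1.454]
ft_force: [-2.3, -6.6, 9.3]
opening: 0.0001
grasp_force: 5.6
```

step_arm --rot '[[0,0,0],[0,0,0],[0,0,0],[0,0,0],[0,0,0]]' --translation '[[0.1,0,0.05],[0.1,0,0],[0.1,0,0],[0.1,0,0],[0,0,0]]' --fingers '[0,0,0,0,0]'

```text
time: 11.38
eef_pos: [0.5617, -0.0583, 0.1219]
tool_rot: [3.136, 0.005, 1.454]
ft_force: [-1.8, -7.9, 12.0]
opening: 0.0002
grasp_force: 6.2
```

step_arm --rot '[[0,0,0],[0,0,0],[0,0,0],[0,0,0],[0,0,0]]' --translation '[[0.1,0,0],[0.1,0,0],[0.1,0,0],[0.1,0,0],[0,0,0]]' --fingers '[0,0,0,0,0]'

```text
time: 11.8
eef_pos: [0.5622, -0.0543, 0.122]
tool_rot: [3.136, 0.005, 1.454]
ft_force: [-2.5, -7.6, 12.6]
opening: 0.0001
grasp_force: 6.0
```

step_arm --rot '[[0,0,0],[0,0,0],[0,0,0],[0,0,0],[0,0,0]]' --translation '[[0.1,0,0],[0.1,0,0],[0.1,0,0],[0.1,0,0],[0,0,0]]' --fingers '[0,0,0,0,0]'

```text
time: 12.22
eef_pos: [0.5626, -0.0502, 0.1219]
tool_rot: [3.137, 0.004, 1.454]
ft_force: [-2.4, -7.9, 12.8]
opening: -0.0002
grasp_force: 6.1
```

step_arm --rot '[[0,0,0],[0,0,0],[0,0,0],[0,0,0]]' --translation '[[0.1,0,0],[0.1,0,0],[0,0,0],[0,0,0]]' --fingers '[0,0,0,0]'

```text
time: 12.55
eef_pos: [0.5628, -0.0482, 0.1219]
tool_rot: [3.137, 0.004, 1.454]
ft_force: [-1.9, -6.6, 12.2]
opening: 0.0002
grasp_force: 6.0
```

step_arm --rot '[[0,0,0],[0,0,0],[0,0,0]]' --translation '[[0.1,0,0],[0.1,0,0],[0,0,0]]' --fingers '[0,0,0]'

```text
time: 12.8
eef_pos: [0.563, -0.0463, 0.1219]
tool_rot: [3.137, 0.004, 1.454]
ft_force: [-3.1, -8.9, 11.7]
opening: 0.0
grasp_force: 6.0
```

Run:
```python
from h import *
C=[]
for n,(x,y) in {"scene":(145,140),"top":(250,155)}.items():
    p=cams.snapshot(n)
    im=p["img"][y:y+100,x:x+100]
    C.append(cv2.convertScaleAbs(cv2.resize(im,None,fx=4,fy=4,interpolation=cv2.INTER_CUBIC),alpha=1.8))
    if n=="scene":
        H=cv2.cvtColor(im,cv2.COLOR_BGR2HSV); ye=(H[...,0]>=15)&(H[...,0]<40)&(H[...,1]>140)&(H[...,2]>60)
        q=np.argwhere(ye)[:,::-1]+[x,y]; print(len(q),q.mean(0),q.min(0),q.max(0))
        c=np.array([.558,-.069]);u=np.array([.118,.993])
        for k in (0,.01,.017,.022): print(k,proj(p,[*(c+u*(.019+k)),.1615]))
cv2.imwrite("pics/slide.png",np.hstack(C))
```

```text
<stdin>:9: RuntimeWarning: Mean of empty slice.
  ret = um.true_divide(
Traceback (most recent call last):
ValueError: zero-size array to reduction operation minimum which has no identity
```

The tab is hidden behind the gripper, so I'll feel for the far stop.

step_arm --rot '[[0,0,0],[0,0,0],[0,0,0]]' --translation '[[0.1,0,0],[0,0,0],[0,0,0]]' --fingers '[0,0,0]'

```text
time: 13.1
eef_pos: [0.5632, -0.0453, 0.1219]
tool_rot: [3.137, 0.004, 1.454]
ft_force: [-1.5, -8.3, 12.5]
opening: 0.0
grasp_force: 6.0
```

step_arm --rot '[[0,0,0],[0,0,0],[0,0,0]]' --translation '[[0.1,0,0],[0,0,0],[0,0,0]]' --fingers '[0,0,0]'

```text
time: 13.35
eef_pos: [0.5633, -0.0443, 0.1219]
tool_rot: [3.137, 0.004, 1.454]
ft_force: [-2.1, -7.7, 13.6]
opening: -0.0
grasp_force: 6.1
```

Run:
```python
from h import *
C=[]
for n,(x,y) in {"scene":(145,140),"top":(250,155)}.items():
    p=cams.snapshot(n)
    im=p["img"][y:y+100,x:x+100]
    C.append(cv2.convertScaleAbs(cv2.resize(im,None,fx=4,fy=4,interpolation=cv2.INTER_CUBIC),alpha=1.8))
cv2.imwrite("pics/slide.png",np.hstack(C))
```

```text
(no output)
```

View pics/slide.png

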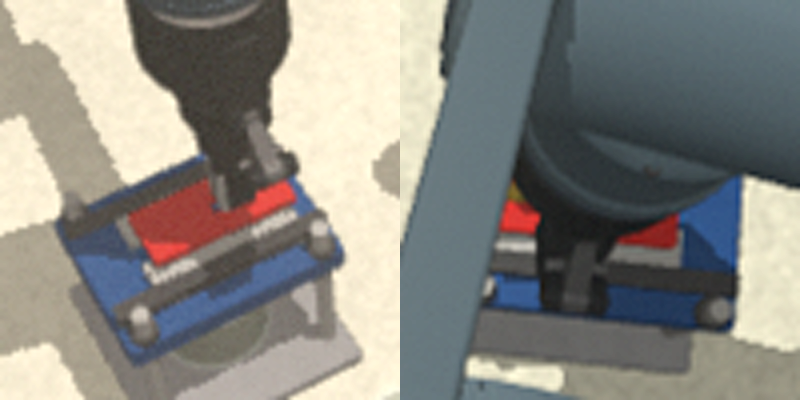

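The top view shows yellow at about crop (515,190), roughly 15 px (~23 mm) left of where it started, so the tab is near its stop. I'll keep feeling for it.

step_arm --rot '[[0,0,0],[0,0,0],[0,0,0]]' --translation '[[0.1,0,0],[0,0,0],[0,0,0]]' --fingers '[0,0,0]'

```text
time: 13.7
eef_pos: [0.5634, -0.0433, 0.1219]
tool_rot: [3.137, 0.004, 1.454]
ft_force: [-1.8, -7.9, 13.1]
opening: 0.0001
grasp_force: 6.0
```

step_arm --rot '[[0,0,0],[0,0,0],[0,0,0]]' --translation '[[0.1,0,0],[0,0,0],[0,0,0]]' --fingers '[0,0,0]'

```text
time: 13.95
eef_pos: [0.5635, -0.0426, 0.1219]
tool_rot: [3.137, 0.005, 1.454]
ft_force: [-3.5, -8.9, 11.8]
opening: -0.0
grasp_force: 7.7
```

step_arm --rot '[[0,0,0],[0,0,0],[0,0,0]]' --translation '[[0.1,0,0],[0,0,0],[0,0,0]]' --fingers '[0,0,0]'

```text
time: 14.2
eef_pos: [0.5635, -0.0425, 0.1219]
tool_rot: [3.137, 0.006, 1.454]
ft_force: [-4.1, -12.9, 12.5]
opening: 0.0001
grasp_force: 9.3
```

The far stop is felt: motion stalls and the lateral force is up 4 N. I'll ease off and lift away.

step_arm --rot '[[0,0,0],[0,0,0],[0,0,0],[0,0,0],[0,0,0],[0,0,0],[0,0,0],[0,0,0],[0,0,0],[0,0,0]]' --translation '[[-0.1,0,0],[-0.1,0,0],[0,0,-0.1],[0,0,-0.1],[0,0,-0.1],[0,0,-0.1],[0,0,-0.1],[0,0,-0.1],[0,0,-0.2],[0,0,0]]' --fingers '[0,0,0,0,0,0,0,0,0,0]'

```text
time: 15.03
eef_pos: [0.5615, -0.0423, 0.1271]
tool_rot: [3.141, 0.003, 1.454]
ft_force: [0.7, -6.3, 0.1]
opening: -0.0002
grasp_force: 3.4
```

step_arm --rot '[[0,0,0],[0,0,0],[0,0,0],[0,0,0],[0,0,0],[0,0,0],[0,0,0],[0,0,0]]' --translation '[[-0.2,0,-0.5],[-0.2,0,-1],[0,0,-2],[0,0,-3],[0,-3,-3],[0,-3,0],[0,-3,0],[0,0,0]]' --fingers '[0,0,0,0,0,0,0,0]'

```text
time: 15.7
eef_pos: [0.4678, -0.0326, 0.2221]
tool_rot: [-3.139, -0.001, 1.455]
ft_force: [0.6, 0.8, -0.4]
opening: -0.0001
grasp_force: 0.0
```

```bash
cp pics/crop.png pics/crop0.png; python3 m.py; cp pics/crop.png pics/end.png
```

```text
scene red 446 (196.85663082437273, 191.0974258716194) rect ((197.51849365234375, 190.538818359375), (14.230802536010742, 39.16695022583008), 64.53665161132812) yellow 36 [209.5556 179.25  ]Traceback (most recent call last):
  File "m.py", line 11, in <module>
    h=cv2.convexHull(np.argwhere(red)[:,::-1].astype(np.int32)); rc=cv2.minAreaRect(h)
                                                                    ~~~~~~~~~~~~~~~^^^
cv2.error: OpenCV(4.12.0) /io/opencv/modules/imgproc/src/convhull.cpp:143: error: (-215:Assertion failed) total >= 0 && (depth == CV_32F || depth == CV_32S) in function 'convexHull'
```

That picture is the old one: the script stopped before writing a new crop, because the arm covers the top view. The scene numbers show the cap about 3.2 px lower and the tab about 9 px along +y. I'll check these against predictions.

Run:
```python
from h import *
np.set_printoptions(precision=2,suppress=True)
p=cams.snapshot("scene"); c=np.array([.558,-.069]);u=np.array([.118,.993])
t0=proj(p,[*(c+u*.019),.155])
for k in (.015,.017,.022): print(k,proj(p,[*(c+u*(.019+k)),.155])-t0)
print("ram 11mm",proj(p,[*c,.125])-proj(p,[*c,.136]))
print(bot.get_obs()["ft_force"])
cv2.imwrite("pics/end2.png",cv2.resize(p["img"][140:240,145:265],None,fx=4,fy=4,interpolation=cv2.INTER_CUBIC))
```

```text
0.015 [ 6.38 -2.89]
0.017 [ 7.22 -3.27]
0.022 [ 9.33 -4.23]
ram 11mm [0.54 2.96]
[-0.07 -0.53 -0.77]
```

View pics/end2.png

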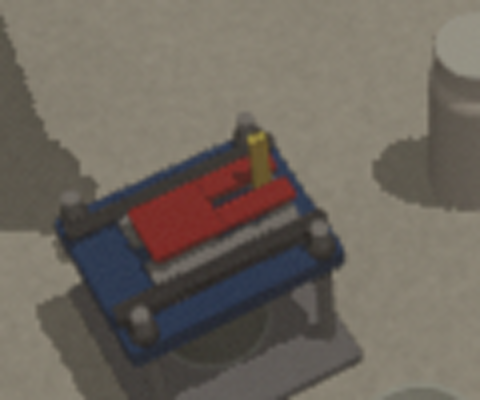

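The cap is held low, about 11 mm down. The tab, at crop (258,160), is at the far end of the slot, about 21 mm across. The robot is clear, so I'm handing in.

```bash
python3 -c "
from workcell import bot
print(bot.job_done())"
```

```text
the job is handed in; nothing more can be done
None
```

I pressed the ram to its bottom stop (about 13 N), slid the keeper to its far stop, and the ram stayed trapped about 11 mm down when released; the arm was clear and the job was handed in at about 16 s, though the hand-in returned no verdict.

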